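Seat the relay and hold the control unit square in the fixture

TASK

The plug-in relay on the loose control unit is standing proud of its socket: press it straight down until it is fully home. Then bring the unit, flat on the bench, into the inner corner of the aluminium L-shaped fixture, its long side against the long stop and its short end against the short stop, and push it firmly but without ramming against both at once. Finish while still holding it pressed against both stops; do not let go, and leave the red bin, the wire spool and the closed black enclosure where they are.

Things in the scene. Friction and masses are not known exactly. Their poses are not given: they have to be found in the camera images.
- unit: Loose control unit, about 0.3 to 0.6 kg: a flat black tray 120 (x) by 90 (y) by 18 mm high with a green circuit board as its top face, a finned aluminium heat sink and one white relay on it. Origin: centre of the underside. x along the 120 mm side, towards the heat-sink end; the relay stands at the -x end; z up. It starts lying flat on the bench, within 0.6 rad of the robot's x axis.
- unit_center (a point): Centre of the unit's tray, half-way up it (9 mm above its underside); axes as the unit's. The tray is smooth plastic and slides easily (friction about 0.3) on the bench and along the stops.
- heatsink (a point): Centre of the heat sink fixed on the unit, a good place to grip: 44 (x) by 30 (y) by 32 mm high, standing on the tray's top (18 to 50 mm above the underside), 15 mm from the tray's centre towards +x; axes as the unit's. The 30 mm beside it on both y sides is clear of parts taller than 3 mm.
- relay_top (a point): Centre of the relay's top face. The relay is a white block 20 (x) by 30 (y) by 32 mm high in a black socket, 38 mm from the tray's centre towards -x. Its top is 53 mm above the unit's underside when fully home and up to 8 mm higher when not.
- relay (a joint): How far the relay is pushed in, m: 0 stands 8 mm proud, 0.008 is fully home. It starts at 0 to 0.003. It slides straight down against a steady friction of about 5 N, has no spring, stays where it is left and comes to a hard stop when home.
- fixture: Aluminium L-shaped squaring fixture, two bars joined at a corner, fixed to the bench. Origin: its inner corner, at bench height. The stops' inner faces lie in its planes y = 0 (long stop) and x = 0 (short stop); the unit belongs on the side of negative x and negative y, its long axis along the fixture's x, either end first. The fixture's yaw is within 0.4 rad.
- stop_long: Long stop of the fixture, fixed: a bar 20 mm thick and 16 mm high whose inner face runs from 4 to 154 mm from the corner in the fixture's -x direction. Its origin and axes are the fixture's.
- stop_short: Short stop, fixed: a bar 20 mm thick and 16 mm high whose inner face runs from 4 to 114 mm from the corner in the fixture's -y direction. Its origin and axes are the fixture's.
- bin: Loose open red parts bin, 100 by 140 by 55 mm high, a bystander; origin at the centre of its underside.
- spool: Loose grey spool lying flat, 80 mm across, 40 mm high, a bystander; origin at the centre of its underside.
- enclosure: Loose closed black enclosure, 130 by 100 by 44 mm high, a bystander; origin at the centre of its underside.
Mind the look-alikes: they are no part of the job. What is shaped like the unit but blue is not meant.

How it is judged:
By the outcome, as a careful person would: the job done as asked, in the order asked, and still so for the second after the job is handed in, while the arm keeps its last pose, push and grip.
It also fails if it takes over 64 s, if anything falls off the work surface, if the arm or the gripper's body presses on something with over 40 N, if the wrist force passes 120 N, or if a joint passes its speed limit or range.

ROBOT

A 6-joint arm with a two-finger parallel gripper is mounted at the origin on the work surface. World frame = base frame: x ahead of the robot, y to its left, z up, the work surface at z = 0. Lengths are in m, angles in degrees, forces in N, time in s.
With the tool pointing down it reaches from about 0.3 to 0.75 m from the base axis. Payload 8.5 kg.
Tool frame: the origin (TCP) lies on the centre line of the jaws, within the pads' length; the fingertips stand 19 mm ahead of it and the grasp point (between the pads) is the TCP; z points along the fingers, x is the direction in which the jaws open and shut, and the axes are right-handed (so a half turn about z gives the same grasp; the last joint's range is limited). The gripper opens to 85 mm and grips with 20 to 120 N. Pads are 22 mm wide; open, the fingers measure 114 mm over their backs; the gripper's body (76 mm by 85 mm) begins 54 mm behind the grasp point. The pads swing forward as they close: fully open they stand 13 mm farther back than shut.
Start: joints at [-12.336, 21.807, 74.336, -0, 83.858, -12.336], TCP at [0.55, 0, 0.25] pointing down, gripper open.
Joint ranges: [-178.18, 178.18], [-50.72, 133.34], [12.68, 142.11], [-81.47, 261.47], [9.98, 163.14], [-165.26, 165.26]. Speed limits (degrees/s): [136.94, 136.94, 180, 180, 180, 180].

INTERFACE

Orientations are given as a 3x3 rotation matrix whose columns are the frame's x, y, z axes.
In Python, from rig import env, cams, order gives the robot as it stands.
- The arm moves only by the tool step_arm, never from a script. Its argument "steps" is a list of rows, each an object with "xyz": the shift along the tool's x, y, z normalised to -1 to 1, where 1 is 0.04 m, a list of three; "turn": the turn, a rotation vector about the tool's x, y, z normalised to -1 to 1, where 1 is 0.08 rad, a list of three; "gripper": the gripper command: -1 is shut, 1 is fully open, values between are in proportion. A call has 1 to 20 rows; each row shifts and turns the commanded pose from where the row before left it, along the tool's axes as they then stand; what a row does not reach is not made up. A row lasts 1/12 s, in which the tool goes at most 41.7 mm and 7.16 degrees, less where a joint would pass 70% of its speed; a pose out of reach is approached as far as the arm can. A call with a number of a shift or a turn outside -1 to 1 is refused whole. A call with a gripper value outside its range is refused whole. The fingers move at their own pace and stop on an object; "squeeze" is the grip in N (left out, the last holds). Time passes only in rows, so rows that do not move let the fingers close. It gives the time, the measured TCP pose, the force and the opening at its end, in the units of the state.
- env.observe(): the state, without advancing time (a new reading comes with each control period).
- cams.get_image(name): name is "scene" or "side" or "wrist"; returns (picture, depth): 420x560x3 uint8, red, green, blue; 420x560 float32, m along the optical axis (not along the pixel's ray), 0 where there is no reading.
- cams.camera_info(name): a dict with "fx", "fy", "cx", "cy" (pixels), "extrinsics" (4x4, takes a point from camera to world coordinates). Camera axes: x right, y down, z forward; pixel columns grow to the right and rows downward; lengths in m; the calibration is good to about 2 mm. A picture is of the moment at which its call begins: read the wrist's pose just before it. camera_info takes no time and is no camera call; for the wrist camera it gives the pose at the moment of the call.
- order.close_job(): hands the job in, once; it reports no verdict.
The state is a dict: "time_s": time; "q": joint angles; "qvel": joint speeds; "joint_efforts": joint torques, N m; "position": TCP position; "tool_rot": TCP orientation; "ft_force": force on the tool from outside, world axes, zero at the start; "wrist_torque": the same for the moment, N m; "grip_width": finger opening in m.
Only numpy, scipy, OpenCV 4.12 (cv2) and the standard library are available. Lean on these libraries where they do the work, as an engineer would, in place of code of your own. Each camera call takes 0.05 s, during which the arm holds its last target. There are 200 camera calls.

## Working session

There is one attempt and no reset: what is moved stays moved. The work goes in short steps, Python scripts to look and compute and a tool call to move; the robot and the scene stay as the last step left them, time stands still between calls to the robot, and variables do not carry over. Pictures are saved under pics/ and viewed, about 8 in all and at most 12, crops included, and the job is handed in when it is done.

Besides the shell and the picture viewer there is one more tool, called after ">>>" as a command line: name --argument value ..., lists and objects as JSON in quotes. step_arm: Moves the arm, as the interface text tells. Scaled input: -1 to 1 covers 0.04 m each way for a shift and 0.08 rad each way for a turn. Its arguments: {"type":"object","properties":{"steps":{"type":"array"},"squeeze":{"type":"number"}},"required":["steps"]}

```bash
mkdir -p pics; ls; python3 - <<'E'
from rig import env,cams,order
import cv2,numpy as np
ims=[]
for n in("scene","side","wrist"):
    p,d=cams.get_image(n); np.savez(f"pics/{n}0.npz",p=p,d=d); 
    i=cams.camera_info(n); print(n,i['fx'],i['cx'],i['cy'],np.round(i['extrinsics'],3).tolist(),(d>0).mean())
    cv2.imwrite(f"pics/{n}0.png",p[:,:,::-1])
print(env.observe())
E
```

```text
pics
scene 487.88598132909607 283.0497988103626 207.93429826738227 [[0.861, 0.409, -0.301, 1.008], [0.508, -0.676, 0.533, -0.829], [0.014, -0.613, -0.79, 1.256], [0.0, 0.0, 0.0, 1.0]] 0.9959141156462585
side 491.6834622246643 278.1506055287774 207.57292358360922 [[0.707, -0.483, 0.516, -0.205], [-0.707, -0.467, 0.531, -0.847], [-0.015, -0.74, -0.672, 1.105], [0.0, 0.0, 0.0, 1.0]] 0.9961607142857143
wrist 294.44796474781003 276.0634826207688 216.75231878390588 [[1.0, 0.001, -0.0, 0.551], [0.001, -0.953, -0.303, 0.077], [-0.001, 0.303, -0.953, 0.374], [0.0, 0.0, 0.0, 1.0]] 0.9961011904761905
{'time_s': 0.15, 'q': array([-1.23356775e+01,  2.18316850e+01,  7.43722273e+01,  1.35226873e-03,
        8.38584052e+01, -1.23347959e+01]), 'qvel': array([ 0.07943627, -0.08596146, -0.13673921,  0.05175048,  0.00817749,
        0.01812193]), 'joint_efforts': array([ 1.94521621e-03, -4.48624384e+01, -2.31344014e+01, -1.86937300e-04,
        3.77541786e-03, -1.65174959e-05]), 'position': array([5.49796401e-01, 4.89154507e-05, 2.49872722e-01]), 'tool_rot': array([[ 9.99999441e-01, -1.80583272e-05, -1.05752217e-03],
       [-1.77883642e-05, -9.99999967e-01,  2.55287682e-04],
       [-1.05752675e-03, -2.55268727e-04, -9.99999408e-01]]), 'ft_force': array([-0.6292415 , -0.0190052 ,  0.12789902]), 'wrist_torque': array([ 0.03264308, -0.01525204,  0.01311353]), 'grip_width': 0.08574062769260953}
```

View pics/scene0.png

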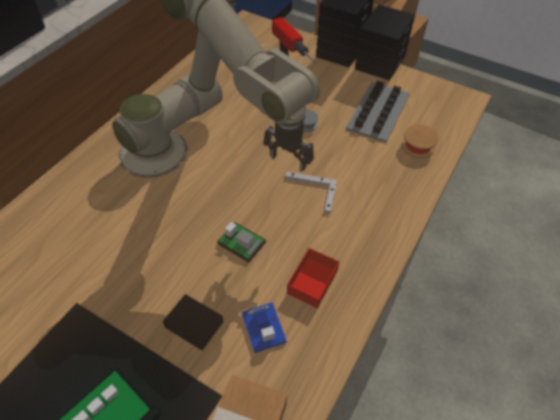

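View pics/wrist0.png

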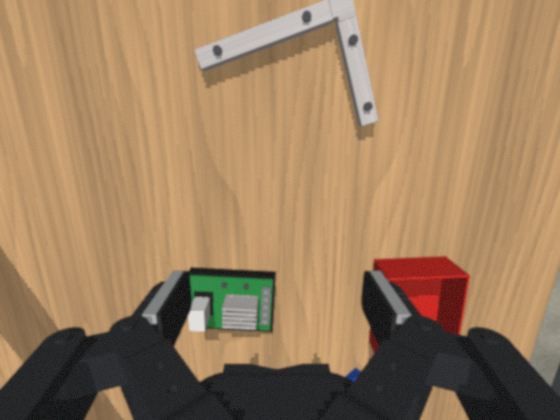

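The wrist view shows the unit (green board) at about (232,300), with the white relay at its left end (200,312) and the heat sink at (240,311). The fixture's corner is near (340,10), the bin is at (420,300), and the blue look-alike is further down.

```bash
cat > h.py <<'E'
from rig import env,cams,order
import cv2,numpy as np
def cloud(n,save=None):
    i=cams.camera_info(n); p,d=cams.get_image(n)
    if save: cv2.imwrite(save,p[:,:,::-1])
    v,u=np.mgrid[:420,:560]
    c=np.stack([(u-i['cx'])/i['fx']*d,(v-i['cy'])/i['fy']*d,d],-1)
    E=i['extrinsics']; w=c@E[:3,:3].T+E[:3,3]; w[d==0]=np.nan
    return p,w,cv2.cvtColor(p,cv2.COLOR_RGB2HSV)
def rect(w,m,lab):
    q=w[m]; 
    if len(q)<5: print(lab,'few');return
    r=cv2.minAreaRect((q[:,:2]*1000).astype(np.float32))
    print(lab,len(q),'c',np.round(r[0],1),'sz',np.round(r[1],1),'ang',round(r[2],2),'mean',np.round(q.mean(0)*1000,1),'z5/50/95',np.round(np.percentile(q[:,2],[5,50,95])*1000,1))
def big(m):
    n,l,s,_=cv2.connectedComponentsWithStats(m.astype(np.uint8)); 
    return l==1+np.argmax(s[1:,4]) if n>1 else m
def unit(w,H):
    x,y,z=w[...,0],w[...,1],w[...,2]
    g=(H[...,0]>45)&(H[...,0]<85)&(H[...,1]>90)&(z<.06)&(x>.3)&(x<.85)&(y>-.4)&(y<.4)
    k=big(cv2.morphologyEx(g.astype(np.uint8),cv2.MORPH_CLOSE,np.ones((5,5)))>0)
    rect(w,g&k,'green')
    c=np.nanmean(w[g&k],0); near=np.hypot(x-c[0],y-c[1])<.1
    rect(w,near&(z>.044)&(z<.075)&(H[...,1]<60)&(H[...,2]>60),'tall')
    rect(w,near&(z>.006)&(z<.075),'all')
    return near
def fix(w,H):
    x,y,z=w[...,0],w[...,1],w[...,2]
    m=(z>.011)&(z<.022)&(H[...,1]<60)&(H[...,2]>90)&(x>.3)&(x<.85)&(y>-.1)&(y<.45)
    m=big(m); rect(w,m,'fix'); return m
E
python3 - <<'E'
from h import *
for n in("wrist","scene","side"):
    print(n); p,w,H=cloud(n)
    unit(w,H); m=fix(w,H)
    z=w[...,2]; print('bench z',np.round(np.nanmedian(z[(abs(z)<.02)])*1000,2))
    q=w[m][:,:2]
    cv2.imwrite(f"pics/m_{n}.png",m*255)
E
```

```text
wrist
green 1958 c [ 488.1 -162.8] sz [ 90. 114.] ang 86.36 mean [ 486.9 -147.5   17.9] z5/50/95 [16.1 17.9 19.4]
tall 1213 c [ 482.5 -162.8] sz [31.6 85.5] ang 87.15 mean [ 483.9 -161.2   51.5] z5/50/95 [45.2 49.8 59.4]
all 4964 c [ 488.5 -163.6] sz [ 92.4 119.6] ang 86.63 mean [ 491.5 -151.6   27.5] z5/50/95 [14.1 18.8 58.4]
fix 5483 c [565.5 117.1] sz [174.3 133.6] ang 17.94 mean [582.1 156.1  16.1] z5/50/95 [14.4 16.2 17.8]
bench z 0.12
scene
green 252 c [ 487.9 -188.3] sz [ 42.2 111.9] ang 82.42 mean [ 480.8 -193.4   18. ] z5/50/95 [13.  18.3 22.5]
tall 207 c [ 483.2 -164.2] sz [32.  84.7] ang 86.69 mean [ 483.6 -165.    51.9] z5/50/95 [44.6 50.5 61.4]
all 1115 c [ 479.1 -193.5] sz [181.9 188.7] ang 18.46 mean [ 493.  -172.7   25.6] z5/50/95 [ 8.3 19.8 55.2]
fix 387 c [581.  157.6] sz [109.1 211.4] ang 71.22 mean [586.9 152.4  16.4] z5/50/95 [11.8 16.3 20.7]
bench z 1.08
side
green 381 c [ 484.3 -164.5] sz [ 91.8 120.1] ang 87.72 mean [ 470.  -182.6   18. ] z5/50/95 [13.9 17.9 22.2]
tall 224 c [ 479.8 -165.9] sz [33.8 87.1] ang 88.47 mean [ 477.3 -166.6   51.8] z5/50/95 [44.8 50.6 61.5]
all 1049 c [ 474.2 -180.1] sz [184.2 148.8] ang 50.47 mean [ 475.3 -175.8   26.8] z5/50/95 [ 9.9 19.7 57. ]
fix 366 c [563.6 115.1] sz [185.6 134.1] ang 17.12 mean [581.5 150.4  15.6] z5/50/95 [11.8 15.3 19.9]
bench z 0.46[ WARN:0@0.707] global loadsave.cpp:1063 imwrite_ Unsupported depth image for selected encoder is fallbacked to CV_8U.
```

View pics/side0.png

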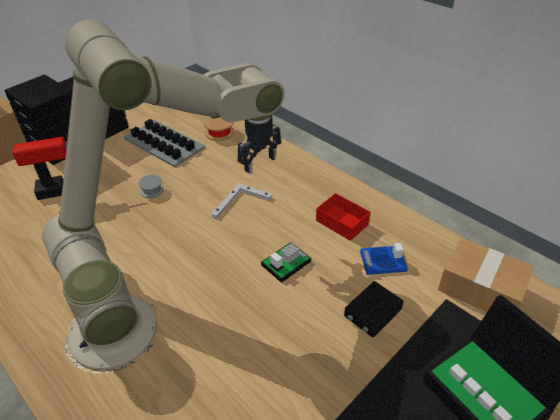

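The unit's centre is about (488,-163) mm with yaw about -3.4°. The relay sits near (450,-161) with its top at about 59–60 mm. The fixture's yaw is about 17.9° and its inner corner is about (615,182). The side view shows nothing in the way. Next I go above the relay with the jaws shut and turned along the unit's y.

>>> step_arm --steps '[{"xyz": [-0.5, 0.8, 0], "turn": [0, 0, 0], "gripper": -1}, {"xyz": [-0.5, 0.8, 0], "turn": [0, 0, 0], "gripper": -1}, {"xyz": [-0.5, 0.8, 0], "turn": [0, 0, 0], "gripper": -1}, {"xyz": [-0.5, 0.8, 0], "turn": [0, 0, 0], "gripper": -1}, {"xyz": [-0.5, 0.8, 0], "turn": [0, 0, 0], "gripper": -1}]' --squeeze 40

```text
time_s: 0.72
position: [0.4488, -0.1611, 0.2504]
tool_rot: [[1.0, 0.0, 0.0], [0.0, -1.0, -0.0], [0.0, 0.0, -1.0]]
ft_force: [-0.6, -0.8, 0.7]
grip_width: 0.0255
```

>>> step_arm --steps '[{"xyz": [0, 0, 0.13], "turn": [0, 0, -0.995], "gripper": -1}, {"xyz": [0, 0, 0.13], "turn": [0, 0, -0.995], "gripper": -1}, {"xyz": [0, 0, 0.13], "turn": [0, 0, -0.995], "gripper": -1}, {"xyz": [0, 0, 0.13], "turn": [0, 0, -0.995], "gripper": -1}, {"xyz": [0, 0, 0.13], "turn": [0, 0, -0.995], "gripper": -1}, {"xyz": [0, 0, 0.13], "turn": [0, 0, -0.995], "gripper": -1}, {"xyz": [0, 0, 0.13], "turn": [0, 0, -0.995], "gripper": -1}, {"xyz": [0, 0, 0.13], "turn": [0, 0, -0.995], "gripper": -1}, {"xyz": [0, 0, 0.13], "turn": [0, 0, -0.995], "gripper": -1}, {"xyz": [0, 0, 0.13], "turn": [0, 0, -0.995], "gripper": -1}, {"xyz": [0, 0, 0.13], "turn": [0, 0, -0.995], "gripper": -1}, {"xyz": [0, 0, 0.13], "turn": [0, 0, -0.995], "gripper": -1}, {"xyz": [0, 0, 0.13], "turn": [0, 0, -0.995], "gripper": -1}, {"xyz": [0, 0, 0.13], "turn": [0, 0, -0.995], "gripper": -1}, {"xyz": [0, 0, 0.13], "turn": [0, 0, -0.995], "gripper": -1}, {"xyz": [0, 0, 0.13], "turn": [0, 0, -0.995], "gripper": -1}, {"xyz": [0, 0, 0.13], "turn": [0, 0, -0.995], "gripper": -1}, {"xyz": [0, 0, 0.13], "turn": [0, 0, -0.995], "gripper": -1}, {"xyz": [0, 0, 0.13], "turn": [0, 0, -0.995], "gripper": -1}, {"xyz": [0, 0, 0], "turn": [0, 0, 0], "gripper": -1}]'

```text
time_s: 2.38
position: [0.4496, -0.1598, 0.1507]
tool_rot: [[0.056, 0.998, -0.001], [0.998, -0.056, 0.001], [0.001, -0.001, -1.0]]
ft_force: [-0.6, 0.1, -0.0]
grip_width: 0.0002
```

```bash
python3 - <<'E'
from h import *
p,w,H=cloud("wrist","pics/w1.png"); unit(w,H)
x,y,z=w[...,0],w[...,1],w[...,2]
a=(z>.035)&(z<.07)&(H[...,1]<40)&(np.hypot(x-.488,y+.163)<.09)
rect(w,a&(x<.463)&(z>.055),'relay'); rect(w,a&(x>.472)&(z>.045),'sink')
p,w,H=cloud("scene"); unit(w,H)
E
```

```text
green 5146 c [ 488.  -163.8] sz [ 85.1 114.8] ang 86.89 mean [ 473.5 -163.8   18.1] z5/50/95 [16.6 18.2 19.4]
tall 1233 c [ 464.9 -162.2] sz [29.9 52. ] ang 86.43 mean [ 450.6 -161.5   57. ] z5/50/95 [47.  58.9 60.1]
all 8819 c [ 487.4 -163.4] sz [ 90.3 120.9] ang 86.94 mean [ 467.7 -162.6   24.1] z5/50/95 [15.5 18.3 59.2]
relay 964 c [ 448.9 -161.2] sz [29.7 19.8] ang 86.29 mean [ 448.4 -161.4   59. ] z5/50/95 [57.7 59.1 60.2]
sink 108 c [ 485.1 -163.3] sz [28.8 11. ] ang 87.94 mean [ 483.2 -164.6   48.9] z5/50/95 [45.4 49.4 51.1]
green 254 c [ 486.5 -187.1] sz [ 40.3 112.1] ang 85.22 mean [ 480.6 -193.4   17.9] z5/50/95 [13.2 17.9 22.4]
tall 202 c [ 483.3 -163.1] sz [32.9 85.8] ang 86.89 mean [ 483.8 -164.6   52.3] z5/50/95 [44.9 51.1 62.4]
all 1110 c [ 485.2 -185.3] sz [181.8 178.2] ang 46.1 mean [ 493.3 -172.4   25.6] z5/50/95 [ 8.4 19.9 56.3]
```

View pics/w1.png

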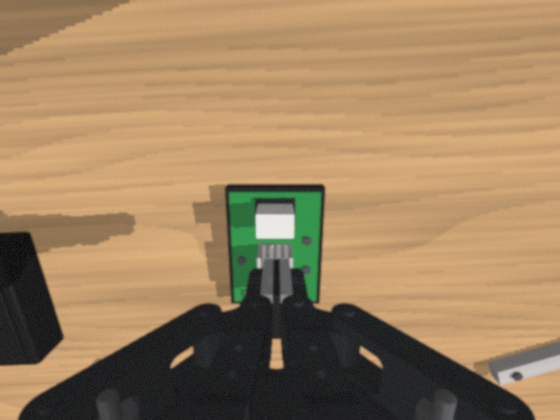

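The white relay is at (275,220), with the shut fingers just above it; measured, it sits at (449,-161) and its top is at 59 mm. Next I descend to just above it, then press slowly.

>>> step_arm --steps '[{"xyz": [-0.035, 0, 0.3], "turn": [0, 0, 0], "gripper": -1}, {"xyz": [0, 0, 0.4], "turn": [0, 0, 0], "gripper": -1}, {"xyz": [0, 0, 0.4], "turn": [0, 0, 0], "gripper": -1}, {"xyz": [0, 0, 0.35], "turn": [0, 0, 0], "gripper": -1}, {"xyz": [0, 0, 0.2], "turn": [0, 0, 0], "gripper": -1}, {"xyz": [0, 0, 0.1], "turn": [0, 0, 0], "gripper": -1}, {"xyz": [0, 0, 0], "turn": [0, 0, 0], "gripper": -1}, {"xyz": [0, 0, 0], "turn": [0, 0, 0], "gripper": -1}]'

```text
time_s: 3.15
position: [0.4502, -0.1616, 0.0821]
tool_rot: [[0.059, 0.998, 0.001], [0.998, -0.059, -0.0], [-0.0, 0.001, -1.0]]
ft_force: [-0.1, 0.1, 0.7]
grip_width: 0.0
```

>>> step_arm --steps '[{"xyz": [0, 0, 0.025], "turn": [0, 0, 0], "gripper": -1}, {"xyz": [0, 0, 0.025], "turn": [0, 0, 0], "gripper": -1}, {"xyz": [0, 0, 0.025], "turn": [0, 0, 0], "gripper": -1}, {"xyz": [0, 0, 0.025], "turn": [0, 0, 0], "gripper": -1}, {"xyz": [0, 0, 0], "turn": [0, 0, 0], "gripper": -1}]'

```text
time_s: 3.57
position: [0.45, -0.1614, 0.0777]
tool_rot: [[0.058, 0.998, 0.0], [0.998, -0.058, -0.0], [-0.0, 0.0, -1.0]]
ft_force: [-0.3, -0.7, 2.1]
grip_width: -0.0002
```

>>> step_arm --steps '[{"xyz": [0, 0, 0.025], "turn": [0, 0, 0], "gripper": -1}, {"xyz": [0, 0, 0.025], "turn": [0, 0, 0], "gripper": -1}, {"xyz": [0, 0, 0], "turn": [0, 0, 0], "gripper": -1}]'

```text
time_s: 3.82
position: [0.45, -0.1614, 0.0756]
tool_rot: [[0.058, 0.998, 0.0], [0.998, -0.058, -0.0], [-0.0, 0.0, -1.0]]
ft_force: [-0.5, 0.7, 3.9]
grip_width: 0.0
```

>>> step_arm --steps '[{"xyz": [0, 0, 0.02], "turn": [0, 0, 0], "gripper": -1}, {"xyz": [0, 0, 0.02], "turn": [0, 0, 0], "gripper": -1}, {"xyz": [0, 0, 0.02], "turn": [0, 0, 0], "gripper": -1}, {"xyz": [0, 0, 0], "turn": [0, 0, 0], "gripper": -1}]'

```text
time_s: 4.15
position: [0.45, -0.1615, 0.073]
tool_rot: [[0.058, 0.998, 0.0], [0.998, -0.058, -0.0], [-0.0, 0.0, -1.0]]
ft_force: [0.2, -0.0, 3.0]
grip_width: -0.0005
```

>>> step_arm --steps '[{"xyz": [0, 0, 0.02], "turn": [0, 0, 0], "gripper": -1}, {"xyz": [0, 0, 0], "turn": [0, 0, 0], "gripper": -1}]'

```text
time_s: 4.32
position: [0.45, -0.1614, 0.0723]
tool_rot: [[0.058, 0.998, 0.0], [0.998, -0.058, -0.0], [-0.0, 0.0, -1.0]]
ft_force: [-0.2, 0.1, 3.2]
grip_width: 0.0003
```

>>> step_arm --steps '[{"xyz": [0, 0, 0.02], "turn": [0, 0, 0], "gripper": -1}, {"xyz": [0, 0, 0], "turn": [0, 0, 0], "gripper": -1}]'

```text
time_s: 4.48
position: [0.4501, -0.1615, 0.072]
tool_rot: [[0.058, 0.998, 0.001], [0.998, -0.058, -0.0], [-0.0, 0.001, -1.0]]
ft_force: [-1.3, 0.0, 9.5]
grip_width: 0.0
```

Contact with the hard stop, it seems. I press a little more to confirm.

>>> step_arm --steps '[{"xyz": [0, 0, 0.02], "turn": [0, 0, 0], "gripper": -1}, {"xyz": [0, 0, 0], "turn": [0, 0, 0], "gripper": -1}]'

```text
time_s: 4.65
position: [0.4501, -0.1615, 0.0719]
tool_rot: [[0.058, 0.998, 0.001], [0.998, -0.058, -0.001], [-0.001, 0.001, -1.0]]
ft_force: [-3.4, 0.6, 18.5]
grip_width: 0.0001
```

>>> step_arm --steps '[{"xyz": [0, 0, 0.01], "turn": [0, 0, 0], "gripper": -1}, {"xyz": [0, 0, 0], "turn": [0, 0, 0], "gripper": -1}]'

```text
time_s: 4.82
position: [0.4501, -0.1616, 0.0718]
tool_rot: [[0.058, 0.998, 0.001], [0.998, -0.058, -0.001], [-0.001, 0.001, -1.0]]
ft_force: [-4.9, 2.6, 23.5]
grip_width: -0.0002
```

The hard stop is confirmed: no more travel as the force rises to 23 N, with the tip at about 53 mm. I lift, open, move over the heat sink and check.

>>> step_arm --steps '[{"xyz": [0, 0, -0.3], "turn": [0, 0, 0], "gripper": -1}, {"xyz": [0, 0, -0.7], "turn": [0, 0, 0], "gripper": -1}, {"xyz": [0, 0, -0.8], "turn": [0, 0, 0], "gripper": -1}, {"xyz": [0, 0, -0.2], "turn": [0, 0, 0], "gripper": 0.6}, {"xyz": [0, 0.4, 0], "turn": [0, 0, 0], "gripper": 0.6}, {"xyz": [0, 0.5, 0], "turn": [0, 0, 0], "gripper": 0.6}, {"xyz": [0, 0.4, 0], "turn": [0, 0, 0], "gripper": 0.6}, {"xyz": [0, 0, 0], "turn": [0, 0, 0], "gripper": 0.6}, {"xyz": [0, 0, 0], "turn": [0, 0, 0], "gripper": 0.6}]'

```text
time_s: 5.57
position: [0.5015, -0.1641, 0.1494]
tool_rot: [[0.058, 0.998, -0.002], [0.998, -0.058, 0.001], [0.001, -0.002, -1.0]]
ft_force: [-0.4, -0.5, -0.0]
grip_width: 0.0683
```

```bash
python3 - <<'E'
from h import *
p,w,H=cloud("wrist","pics/w2.png"); unit(w,H)
x,y,z=w[...,0],w[...,1],w[...,2]
a=(z>.035)&(z<.07)&(H[...,1]<40)&(np.hypot(x-.488,y+.163)<.09)
rect(w,a&(x<.463)&(z>.049),'relay'); rect(w,a&(x>.472)&(z>.045)&(z<.055),'sink')
for n in ("scene","side"):
    p,w,H=cloud(n);unit(w,H); x,y,z=w[...,0],w[...,1],w[...,2]
    rect(w,(z>.045)&(H[...,1]<40)&(H[...,2]>120)&(np.hypot(x-.45,y+.161)<.02),'relay')
E
```

```text
green 7183 c [ 488.2 -163.8] sz [ 85.1 115.3] ang 86.8 mean [ 477.3 -163.3   18.1] z5/50/95 [16.7 18.2 19.4]
tall 2187 c [ 481.8 -163.2] sz [30.1 85.2] ang 86.91 mean [ 474.2 -162.8   51.5] z5/50/95 [48.8 51.5 53.9]
all 13217 c [ 487.5 -163.4] sz [ 90.3 120.4] ang 86.79 mean [ 481.1 -163.2   24.3] z5/50/95 [15.9 18.5 52.9]
relay 1081 c [ 449.2 -161.2] sz [29.7 19.2] ang 86.57 mean [ 449.  -161.3   53.1] z5/50/95 [52.  53.1 54.2]
sink 1046 c [ 502.2 -164.4] sz [29.8 44.8] ang 87.85 mean [ 501.  -164.5   50. ] z5/50/95 [48.8 50.2 51.2]
green 251 c [ 486.8 -187.4] sz [ 40.5 112.1] ang 87.94 mean [ 481.4 -194.    18.1] z5/50/95 [13.9 18.1 22.5]
tall 177 c [ 483.  -165.1] sz [33.5 84.5] ang 88.9 mean [ 488.6 -166.2   50. ] z5/50/95 [44.7 49.8 55.7]
all 1056 c [ 490.8 -192.9] sz [179.6 171.5] ang 35.12 mean [ 495.8 -174.    24.6] z5/50/95 [ 8.3 19.6 51.7]
relay 36 c [ 449.7 -167.2] sz [18.9 19.7] ang 83.93 mean [ 450.  -169.3   52.5] z5/50/95 [47.3 52.5 56.6]
green 374 c [ 485.6 -164.9] sz [ 89.6 118. ] ang 87.0 mean [ 470.1 -182.3   18. ] z5/50/95 [13.6 18.1 22.4]
tall 204 c [ 480.4 -165.7] sz [34.4 87.7] ang 86.51 mean [ 480.9 -166.2   49.8] z5/50/95 [44.7 49.5 55.8]
all 1061 c [ 472.  -188.1] sz [181.1 157.7] ang 2.92 mean [ 476.  -175.7   25.7] z5/50/95 [ 8.9 19.6 52.1]
relay 67 c [ 447.7 -164.9] sz [30.8 22.3] ang 86.4 mean [ 446.8 -164.4   58.3] z5/50/95 [47.6 52.4 57.8]
```

View pics/w2.png

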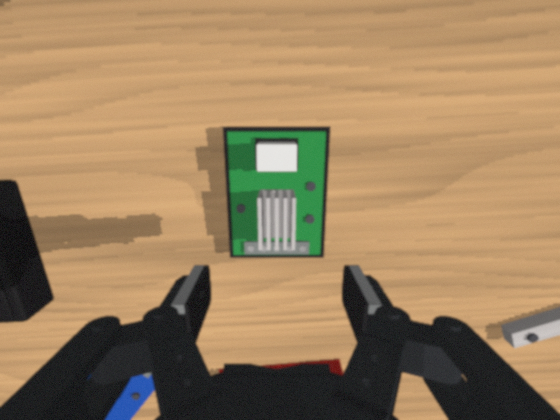

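The relay is home: its top now measures 53.1 mm. It shows at (277,156) and the heat sink at (277,220), centred between the jaws. Next I descend and grip.

>>> step_arm --steps '[{"xyz": [0, 0.01, 0.4], "turn": [0, 0, 0], "gripper": 0.6}, {"xyz": [0, 0, 0.6], "turn": [0, 0, 0], "gripper": 0.6}, {"xyz": [0, 0, 0.6], "turn": [0, 0, 0], "gripper": 0.6}, {"xyz": [0, 0, 0.5], "turn": [0, 0, 0], "gripper": 0.6}, {"xyz": [0, 0, 0.3], "turn": [0, 0, 0], "gripper": 0.6}, {"xyz": [0, 0, 0.2], "turn": [0, 0, 0], "gripper": 0.6}, {"xyz": [0, 0, 0.04], "turn": [0, 0, 0], "gripper": 0.6}, {"xyz": [0, 0, 0], "turn": [0, 0, 0], "gripper": 0.6}]'

```text
time_s: 6.38
position: [0.502, -0.1645, 0.0448]
tool_rot: [[0.059, 0.998, -0.0], [0.998, -0.059, 0.0], [0.0, -0.0, -1.0]]
ft_force: [0.2, -0.2, 0.6]
grip_width: 0.0687
```

>>> step_arm --steps '[{"xyz": [0, 0, 0], "turn": [0, 0, 0], "gripper": 0.1}, {"xyz": [0, 0, 0], "turn": [0, 0, 0], "gripper": -0.1}, {"xyz": [0, 0, 0], "turn": [0, 0, 0], "gripper": -0.2}, {"xyz": [0, 0, 0], "turn": [0, 0, 0], "gripper": -0.3}, {"xyz": [0, 0, 0], "turn": [0, 0, 0], "gripper": -1}, {"xyz": [0, 0, 0], "turn": [0, 0, 0], "gripper": -1}, {"xyz": [0, 0, 0], "turn": [0, 0, 0], "gripper": -1}, {"xyz": [0, 0, 0], "turn": [0, 0, 0], "gripper": -1}, {"xyz": [0, 0, 0], "turn": [0, 0, 0], "gripper": -1}]' --squeeze 50

```text
time_s: 7.13
position: [0.5025, -0.1646, 0.0455]
tool_rot: [[0.058, 0.998, 0.001], [0.998, -0.058, -0.001], [-0.001, 0.001, -1.0]]
ft_force: [-2.2, -0.4, 5.9]
grip_width: 0.0292
```

Gripped at 29 mm. I slide the unit flat on the bench towards a stand-off point about 25 mm from both stops, then turn it.

>>> step_arm --steps '[{"xyz": [0.1, 0, -0.01], "turn": [0, 0, 0], "gripper": -1}, {"xyz": [0.2, 0.07, 0], "turn": [0, 0, 0], "gripper": -1}, {"xyz": [0.3, 0.07, 0], "turn": [0, 0, 0], "gripper": -1}, {"xyz": [0.39, 0.07, 0], "turn": [0, 0, 0], "gripper": -1}, {"xyz": [0.39, 0.07, 0], "turn": [0, 0, 0], "gripper": -1}, {"xyz": [0.39, 0.07, 0], "turn": [0, 0, 0], "gripper": -1}, {"xyz": [0.39, 0.07, 0], "turn": [0, 0, 0], "gripper": -1}, {"xyz": [0.39, 0.07, 0], "turn": [0, 0, 0], "gripper": -1}, {"xyz": [0.39, 0.07, 0], "turn": [0, 0, 0], "gripper": -1}, {"xyz": [0.39, 0.07, 0], "turn": [0, 0, 0], "gripper": -1}, {"xyz": [0.39, 0.07, 0], "turn": [0, 0, 0], "gripper": -1}, {"xyz": [0.39, 0.07, 0], "turn": [0, 0, 0], "gripper": -1}, {"xyz": [0.39, 0.07, 0], "turn": [0, 0, 0], "gripper": -1}, {"xyz": [0.39, 0.07, 0], "turn": [0, 0, 0], "gripper": -1}, {"xyz": [0.39, 0.07, 0], "turn": [0, 0, 0], "gripper": -1}, {"xyz": [0.39, 0.07, 0], "turn": [0, 0, 0], "gripper": -1}, {"xyz": [0.39, 0.07, 0], "turn": [0, 0, 0], "gripper": -1}, {"xyz": [0.3, 0.07, 0], "turn": [0, 0, 0], "gripper": -1}, {"xyz": [0.2, 0.07, 0], "turn": [0, 0, 0], "gripper": -1}, {"xyz": [0, 0, 0], "turn": [0, 0, 0], "gripper": -1}]'

```text
time_s: 8.8
position: [0.5688, 0.0957, 0.0455]
tool_rot: [[0.055, 0.999, 0.002], [0.999, -0.055, -0.003], [-0.002, 0.003, -1.0]]
ft_force: [3.5, -5.0, 3.0]
grip_width: 0.0288
```

>>> step_arm --steps '[{"xyz": [0, 0, 0], "turn": [0, 0, -0.4], "gripper": -1}, {"xyz": [0, 0, 0], "turn": [0, 0, -0.7], "gripper": -1}, {"xyz": [0, 0, 0], "turn": [0, 0, -0.8], "gripper": -1}, {"xyz": [0, 0, 0], "turn": [0, 0, -0.8], "gripper": -1}, {"xyz": [0, 0, 0], "turn": [0, 0, -0.8], "gripper": -1}, {"xyz": [0, 0, 0], "turn": [0, 0, -0.7], "gripper": -1}, {"xyz": [0, 0, 0], "turn": [0, 0, -0.4], "gripper": -1}, {"xyz": [0, 0, 0], "turn": [0, 0, 0], "gripper": -1}, {"xyz": [0, 0, 0], "turn": [0, 0, 0], "gripper": -1}]'

```text
time_s: 9.55
position: [0.568, 0.0958, 0.0455]
tool_rot: [[-0.305, 0.952, 0.001], [0.952, 0.305, 0.0], [0.0, 0.001, -1.0]]
ft_force: [0.5, 0.2, 5.1]
grip_width: 0.0288
```

```bash
cat >> h.py <<'E'
def look(pic=None):
    s=env.observe(); P=s['position']*1000; R=s['tool_rot']; print('tcp',P.round(1),'toolx yaw',np.degrees(np.arctan2(R[1,0],R[0,0])).round(2),s['ft_force'].round(1))
    p,w,H=cloud("wrist",pic); unit(w,H); m=fix(w,H)
    for n in("scene","side"):
        p,w,H=cloud(n,pic and pic.replace('.png',n+'.png')); print(n); unit(w,H); fix(w,H)
E
python3 -c "
from h import *
look('pics/w3.png')"
```

```text
tcp [568.   95.8  45.5] toolx yaw 107.77 [0.5 0.2 5.1]
green 14005 c [544.8  87.1] sz [94.8 85. ] ang 18.15 mean [532.7  83.3  18.3] z5/50/95 [16.9 18.2 19.3]
tall 7850 c [548.4  88.4] sz [82.4 78.7] ang 60.55 mean [541.2  86.   52.3] z5/50/95 [47.4 52.4 60.6]
all 40918 c [543.1 109.6] sz [127.9 134.1] ang 18.45 mean [533.8 100.2  27.8] z5/50/95 [15.2 18.4 62.1]
fix 8112 c [523.4 162.5] sz [123.7  20.9] ang 18.29 mean [514.4 158.6  16.1] z5/50/95 [13.7 16.2 17.6]
scene
green 250 c [550.   64.3] sz [ 81.  112.9] ang 63.26 mean [554.5  66.5  18.2] z5/50/95 [13.5 18.4 22.9]
tall 91 c [552.8  77.5] sz [85.5 52.5] ang 15.91 mean [545.   82.1  51.7] z5/50/95 [44.6 51.3 58.5]
all 850 c [558.6  68.1] sz [190.3 189.8] ang 11.26 mean [559.6  78.5  22.4] z5/50/95 [ 7.3 18.7 51.8]
fix 261 c [610.7 129.8] sz [ 80.4 137.7] ang 18.86 mean [622.2 150.9  16.6] z5/50/95 [12.7 16.5 20.8]
side
green 299 c [552.5  89.2] sz [119.4  93. ] ang 17.58 mean [541.9  72.5  17.8] z5/50/95 [13.4 17.6 22.1]
tall 157 c [543.2  94.2] sz [89.2 63.4] ang 8.17 mean [543.8  86.7  51.2] z5/50/95 [45.2 50.5 60.1]
all 958 c [554.3  88. ] sz [146.3 185.8] ang 32.85 mean [538.3  87.1  26.7] z5/50/95 [ 8.5 19.1 57.5]
fix 165 c [526.8 160.7] sz [135.5  25.3] ang 18.89 mean [521.9 159.1  15.7] z5/50/95 [11.9 15.7 19.9]
```

View pics/w3.png

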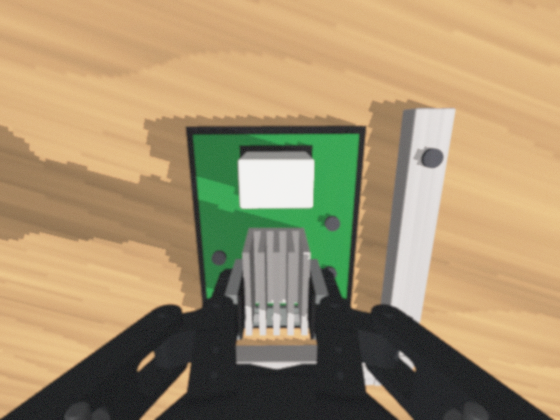

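The unit is held, aligned beside the long stop: the stop's inner edge runs (405,110)–(385,310) and the relay is at (276,180). Next I fit the stop's and tray's edges for angle and gap.

```bash
cat >> h.py <<'E'
def edge(w,m,yaw,side,lab,ends=6):
    # outline on +/-y side of mask in frame rotated by yaw; robust line fit
    c,s=np.cos(yaw),np.sin(yaw); q=w[m]*1000; u=c*q[:,0]+s*q[:,1]; v=-s*q[:,0]+c*q[:,1]
    b=np.arange(np.percentile(u,2)+ends,np.percentile(u,98)-ends,3); U=[];V=[]
    for a in b:
        k=(u>=a)&(u<a+3)
        if k.sum()>4: U.append(a+1.5);V.append(np.percentile(v[k],98 if side>0 else 2))
    vx,vy,x0,y0=cv2.fitLine(np.float32(np.c_[U,V]),cv2.DIST_HUBER,0,.01,.01).ravel()
    ang=np.degrees(yaw+np.arctan(vy/vx)); print(lab,'yaw',ang.round(2),'v(u mid)',(y0).round(2),'at u',x0.round(1),'n',len(U)); return U,V
def gap():
    s=env.observe(); P=s['position']*1000; R=s['tool_rot']; print('tcp',P.round(1),'tool y yaw',np.degrees(np.arctan2(R[1,1],R[0,1])).round(2),s['ft_force'].round(1))
    p,w,H=cloud("wrist"); x,y,z=w[...,0],w[...,1],w[...,2]; yaw=np.radians(18)
    c,sn=np.cos(yaw),np.sin(yaw); v=-sn*x+c*y
    g=big(cv2.morphologyEx(((H[...,0]>45)&(H[...,0]<85)&(H[...,1]>90)&(z<.03)).astype(np.uint8),cv2.MORPH_CLOSE,np.ones((5,5)))>0)&(z>.015)&(z<.022)
    f=fix(w,H)&(z>.0135)&(z<.0185)
    edge(w,g,yaw,1,'green +y'); edge(w,g,yaw,-1,'green -y'); edge(w,f,yaw,-1,'stop inner'); edge(w,f,yaw,1,'stop outer')
E
python3 -c "
from h import *
gap()
d=np.load('pics/wrist0.npz')
"
```

```text
tcp [568.   95.8  45.5] tool y yaw 17.76 [0.3 1.  5. ]
fix 8100 c [523.5 162.8] sz [124.1  21.6] ang 18.59 mean [514.5 158.6  16.1] z5/50/95 [13.7 16.2 17.6]
green +y yaw 18.43 v(u mid) -44.81 at u 544.4 n 24
green -y yaw 17.67 v(u mid) -126.27 at u 540.5 n 24
stop inner yaw 18.33 v(u mid) -17.04 at u 539.3 n 34
stop outer yaw 18.29 v(u mid) 2.12 at u 536.6 n 34
```

>>> step_arm --steps '[{"xyz": [0.04, 0.05, 0], "turn": [0, 0, -0.04], "gripper": -1}, {"xyz": [0.06, 0.07, 0], "turn": [0, 0, -0.04], "gripper": -1}, {"xyz": [0.08, 0.09, 0], "turn": [0, 0, 0], "gripper": -1}, {"xyz": [0.08, 0.09, 0], "turn": [0, 0, 0], "gripper": -1}, {"xyz": [0.07, 0.09, 0], "turn": [0, 0, 0], "gripper": -1}, {"xyz": [0.06, 0.08, 0], "turn": [0, 0, 0], "gripper": -1}, {"xyz": [0.04, 0.05, 0], "turn": [0, 0, 0], "gripper": -1}, {"xyz": [0.02, 0.03, 0], "turn": [0, 0, 0], "gripper": -1}, {"xyz": [0, 0, 0], "turn": [0, 0, 0], "gripper": -1}, {"xyz": [0, 0, 0], "turn": [0, 0, 0], "gripper": -1}]'

```text
time_s: 10.58
position: [0.5832, 0.1197, 0.0455]
tool_rot: [[-0.311, 0.95, 0.001], [0.95, 0.311, 0.0], [0.0, 0.001, -1.0]]
ft_force: [-1.1, 1.1, 4.4]
grip_width: 0.0294
```

```bash
python3 -c "
from h import *
gap()"
```

```text
tcp [583.2 119.7  45.5] tool y yaw 18.12 [-1.1  1.1  4.4]
fix 9847 c [530.3 164.9] sz [138.5  20.8] ang 18.3 mean [520.5 160.6  16.2] z5/50/95 [14.2 16.2 18.3]
green +y yaw 18.61 v(u mid) -26.9 at u 567.5 n 24
green -y yaw 18.38 v(u mid) -108.43 at u 562.4 n 24
stop inner yaw 18.31 v(u mid) -16.93 at u 552.4 n 39
stop outer yaw 18.26 v(u mid) 2.2 at u 553.6 n 39
```

>>> step_arm --steps '[{"xyz": [0.025, 0, 0], "turn": [0, 0, 0], "gripper": -1}, {"xyz": [0.025, 0, 0], "turn": [0, 0, 0], "gripper": -1}, {"xyz": [0.025, 0, 0], "turn": [0, 0, 0], "gripper": -1}, {"xyz": [0.02, 0, 0], "turn": [0, 0, 0], "gripper": -1}, {"xyz": [0, 0, 0], "turn": [0, 0, 0], "gripper": -1}]'

```text
time_s: 11.05
position: [0.5823, 0.1227, 0.0455]
tool_rot: [[-0.311, 0.95, 0.001], [0.95, 0.311, -0.0], [-0.0, 0.001, -1.0]]
ft_force: [0.2, -1.9, 4.8]
grip_width: 0.0294
```

>>> step_arm --steps '[{"xyz": [0.012, 0, 0], "turn": [0, 0, 0], "gripper": -1}, {"xyz": [0.012, 0, 0], "turn": [0, 0, 0], "gripper": -1}, {"xyz": [0, 0, 0], "turn": [0, 0, 0], "gripper": -1}, {"xyz": [0, 0, 0], "turn": [0, 0, 0], "gripper": -1}]'

```text
time_s: 11.38
position: [0.582, 0.1235, 0.0455]
tool_rot: [[-0.311, 0.95, 0.001], [0.95, 0.311, -0.0], [-0.0, 0.001, -1.0]]
ft_force: [0.6, -1.5, 5.1]
grip_width: 0.0291
```

>>> step_arm --steps '[{"xyz": [0.012, 0, 0], "turn": [0, 0, 0], "gripper": -1}, {"xyz": [0.012, 0, 0], "turn": [0, 0, 0], "gripper": -1}, {"xyz": [0, 0, 0], "turn": [0, 0, 0], "gripper": -1}, {"xyz": [0, 0, 0], "turn": [0, 0, 0], "gripper": -1}]'

```text
time_s: 11.72
position: [0.5817, 0.1244, 0.0455]
tool_rot: [[-0.311, 0.95, 0.001], [0.95, 0.311, -0.0], [-0.0, 0.001, -1.0]]
ft_force: [0.3, -1.4, 6.1]
grip_width: 0.0296
```

>>> step_arm --steps '[{"xyz": [0.012, 0, 0], "turn": [0, 0, 0], "gripper": -1}, {"xyz": [0.012, 0, 0], "turn": [0, 0, 0], "gripper": -1}, {"xyz": [0, 0, 0], "turn": [0, 0, 0], "gripper": -1}, {"xyz": [0, 0, 0], "turn": [0, 0, 0], "gripper": -1}]'

```text
time_s: 12.05
position: [0.5815, 0.1251, 0.0455]
tool_rot: [[-0.311, 0.951, 0.001], [0.951, 0.311, -0.0], [-0.001, 0.001, -1.0]]
ft_force: [0.9, -3.2, 5.4]
grip_width: 0.0292
```

>>> step_arm --steps '[{"xyz": [0.012, 0, 0], "turn": [0, 0, 0], "gripper": -1}, {"xyz": [0, 0, 0], "turn": [0, 0, 0], "gripper": -1}, {"xyz": [0, 0, 0], "turn": [0, 0, 0], "gripper": -1}]'

```text
time_s: 12.3
position: [0.5815, 0.1251, 0.0455]
tool_rot: [[-0.311, 0.951, 0.002], [0.951, 0.311, -0.001], [-0.002, 0.001, -1.0]]
ft_force: [1.4, -5.4, 5.1]
grip_width: 0.0291
```

Contact with the long stop, about 5 N. Now along it towards the short stop.

>>> step_arm --steps '[{"xyz": [0, 0.02, 0], "turn": [0, 0, 0], "gripper": -1}, {"xyz": [0, 0.02, 0], "turn": [0, 0, 0], "gripper": -1}, {"xyz": [0, 0.02, 0], "turn": [0, 0, 0], "gripper": -1}, {"xyz": [0, 0, 0], "turn": [0, 0, 0], "gripper": -1}, {"xyz": [0, 0, 0], "turn": [0, 0, 0], "gripper": -1}]'

```text
time_s: 12.72
position: [0.5831, 0.1256, 0.0455]
tool_rot: [[-0.311, 0.951, -0.0], [0.951, 0.311, -0.002], [-0.001, -0.001, -1.0]]
ft_force: [-2.0, -7.7, 7.1]
grip_width: 0.0294
```

>>> step_arm --steps '[{"xyz": [0, 0.012, 0], "turn": [0, 0, 0], "gripper": -1}, {"xyz": [0, 0.012, 0], "turn": [0, 0, 0], "gripper": -1}, {"xyz": [0, 0, 0], "turn": [0, 0, 0], "gripper": -1}, {"xyz": [0, 0, 0], "turn": [0, 0, 0], "gripper": -1}]'

```text
time_s: 13.05
position: [0.5839, 0.1259, 0.0455]
tool_rot: [[-0.311, 0.951, -0.0], [0.951, 0.311, -0.002], [-0.001, -0.001, -1.0]]
ft_force: [-1.6, -7.7, 7.5]
grip_width: 0.0291
```

>>> step_arm --steps '[{"xyz": [0, 0.012, 0], "turn": [0, 0, 0], "gripper": -1}, {"xyz": [0, 0.012, 0], "turn": [0, 0, 0], "gripper": -1}, {"xyz": [0, 0, 0], "turn": [0, 0, 0], "gripper": -1}, {"xyz": [0, 0, 0], "turn": [0, 0, 0], "gripper": -1}]'

```text
time_s: 13.38
position: [0.5849, 0.1262, 0.0455]
tool_rot: [[-0.311, 0.951, -0.0], [0.951, 0.311, -0.002], [-0.001, -0.001, -1.0]]
ft_force: [-2.6, -7.9, 7.2]
grip_width: 0.0287
```

>>> step_arm --steps '[{"xyz": [0, 0.012, 0], "turn": [0, 0, 0], "gripper": -1}, {"xyz": [0, 0.012, 0], "turn": [0, 0, 0], "gripper": -1}, {"xyz": [0, 0, 0], "turn": [0, 0, 0], "gripper": -1}, {"xyz": [0, 0, 0], "turn": [0, 0, 0], "gripper": -1}]'

```text
time_s: 13.72
position: [0.5856, 0.1264, 0.0455]
tool_rot: [[-0.311, 0.951, -0.001], [0.951, 0.311, -0.002], [-0.001, -0.001, -1.0]]
ft_force: [-3.4, -7.5, 8.6]
grip_width: 0.0291
```

>>> step_arm --steps '[{"xyz": [0, 0.012, 0], "turn": [0, 0, 0], "gripper": -1}, {"xyz": [0, 0, 0], "turn": [0, 0, 0], "gripper": -1}, {"xyz": [0, 0, 0], "turn": [0, 0, 0], "gripper": -1}]'

```text
time_s: 13.97
position: [0.5856, 0.1265, 0.0455]
tool_rot: [[-0.311, 0.951, -0.002], [0.951, 0.311, -0.002], [-0.001, -0.003, -1.0]]
ft_force: [-6.4, -8.9, 9.3]
grip_width: 0.0289
```

>>> step_arm --steps '[{"xyz": [0, 0.012, 0], "turn": [0, 0, 0], "gripper": -1}, {"xyz": [0, 0, 0], "turn": [0, 0, 0], "gripper": -1}, {"xyz": [0, 0, 0], "turn": [0, 0, 0], "gripper": -1}]'

```text
time_s: 14.22
position: [0.5856, 0.1265, 0.0455]
tool_rot: [[-0.311, 0.951, -0.003], [0.951, 0.311, -0.002], [-0.001, -0.004, -1.0]]
ft_force: [-8.3, -10.5, 11.1]
grip_width: 0.0291
```

>>> step_arm --steps '[{"xyz": [0.015, 0, 0], "turn": [0, 0, 0], "gripper": -1}, {"xyz": [0.015, 0.005, 0], "turn": [0, 0, 0], "gripper": -1}, {"xyz": [0, 0, 0], "turn": [0, 0, 0], "gripper": -1}, {"xyz": [0, 0, 0], "turn": [0, 0, 0], "gripper": -1}, {"xyz": [0, 0, 0], "turn": [0, 0, 0], "gripper": -1}, {"xyz": [0, 0, 0], "turn": [0, 0, 0], "gripper": -1}]'

```text
time_s: 14.72
position: [0.5856, 0.1265, 0.0456]
tool_rot: [[-0.311, 0.951, -0.003], [0.951, 0.311, -0.004], [-0.003, -0.004, -1.0]]
ft_force: [-8.1, -16.6, 11.8]
grip_width: 0.0294
```

```bash
python3 -c "
from h import *
gap()
s=env.observe();f=s['ft_force'];a=np.radians(18.3);print('fix-frame F',(f[0]*np.cos(a)+f[1]*np.sin(a)).round(1),(-f[0]*np.sin(a)+f[1]*np.cos(a)).round(1),s['wrist_torque'].round(2))
look('pics/w4.png')
a=cv2.imread('pics/w4.png');b=cv2.imread('pics/w4scene.png')[130:250,230:370];c=cv2.imread('pics/w4side.png')[140:260,180:320]
r=np.hstack([cv2.resize(b,None,fx=2.8,fy=2.8),cv2.resize(c,None,fx=2.8,fy=2.8)]);cv2.imwrite('pics/f4.png',r)"
```

```text
tcp [585.6 126.5  45.6] tool y yaw 18.09 [ -8.1 -16.6  11.8]
fix 9946 c [531.8 165.1] sz [142.  21.] ang 18.2 mean [521.5 161.4  16.3] z5/50/95 [15.1 16.2 18.4]
green +y yaw 18.33 v(u mid) -21.35 at u 561.9 n 24
green -y yaw 18.16 v(u mid) -102.78 at u 562.8 n 24
stop inner yaw 18.12 v(u mid) -17.06 at u 561.5 n 41
stop outer yaw 18.27 v(u mid) 2.2 at u 558.2 n 41
fix-frame F -11.6 -13.5 [-2.28  1.03 -0.06]
tcp [585.6 126.5  45.5] toolx yaw 108.09 [ -6.8 -16.5  12.1]
green 13989 c [562.7 117.7] sz [95.4 85.1] ang 18.21 mean [550.4 113.7  18.4] z5/50/95 [17.  18.3 19.4]
tall 7938 c [563.  127.4] sz [85.5 63.8] ang 18.24 mean [559.2 116.9  52.5] z5/50/95 [47.4 52.5 62.6]
all 43987 c [560.4 127.2] sz [172.6 111.4] ang 17.94 mean [551.6 127.3  27.2] z5/50/95 [15.5 18.4 59.7]
fix 9955 c [532.  165.2] sz [142.   21.5] ang 17.92 mean [521.5 161.4  16.3] z5/50/95 [15.  16.2 18.4]
scene
green 240 c [570.6  90.6] sz [ 79.3 107.9] ang 63.03 mean [571.8  95.3  18.6] z5/50/95 [13.9 18.6 23.6]
tall 96 c [568.9 114.2] sz [85.  42.6] ang 15.68 mean [561.1 113.1  50.8] z5/50/95 [45.2 50.1 58.2]
all 1056 c [570.3  97.6] sz [182.3 178.1] ang 24.51 mean [582.2 114.3  21.5] z5/50/95 [ 8.6 18.6 50. ]
fix 295 c [624.3 135.2] sz [ 50.6 137.5] ang 18.56 mean [629.5 142.9  17.2] z5/50/95 [12.2 17.4 21.3]
side
green 270 c [567.8 118.7] sz [122.9  88.2] ang 16.46 mean [558.6  99.1  17.9] z5/50/95 [13.6 17.8 22.5]
tall 154 c [561.6 117.9] sz [64.7 85.6] ang 82.28 mean [561.4 116.8  51.4] z5/50/95 [45.1 50.6 64.3]
all 1027 c [565.  114.5] sz [167.1 149.9] ang 24.63 mean [561.  114.3  26. ] z5/50/95 [10.1 18.6 58.6]
fix 171 c [535.2 162.2] sz [153.9  28.9] ang 18.29 mean [526.8 161.4  15.8] z5/50/95 [12.  15.9 19.6]
```

View pics/w4.png

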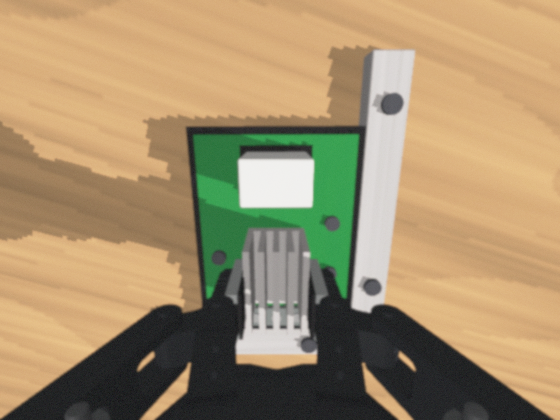

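View pics/f4.png

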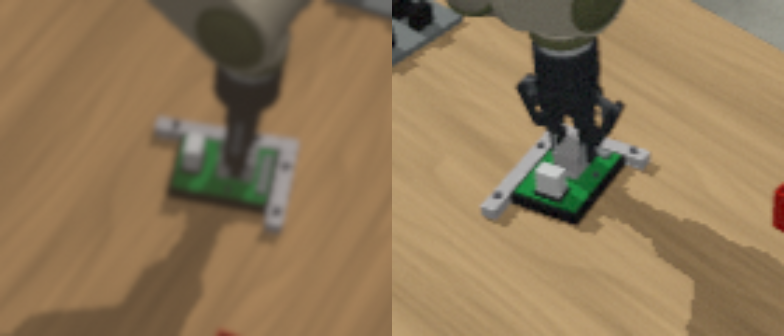

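The wrist view shows the tray's right edge flush along the long stop, which runs (365,60)–(355,310). The scene and side crops show it seated in the corner against both bars. The forces are steady at about 12 N on the short stop and 13 N on the long stop, so I hand in.

```bash
python3 -c "
from rig import env,order
s=env.observe();print(s['ft_force'].round(1),s['grip_width']);print(order.close_job())"
```

```text
[ -6.7 -17.4  11. ] 0.029107041724742492
the job is handed in; nothing more can be done
None
```

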